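Charge the grinding jar with the ball scoop

ROBOT

A 6-joint arm with a two-finger parallel gripper is mounted at the origin on a cart in front of the work surface, level with it; the furniture and walls round the work are solid. World frame = base frame: x ahead of the robot, y to its left, z up, the work surface at z = 0. Lengths are in m, angles in rad, forces in N, time in s.
With the tool pointing down it reaches from about 0.35 to 0.975 m from the base axis. Payload 17.4 kg.
Tool frame: the origin (TCP) lies midway between the tips of the shut fingers; the grasp point (between the pads) lies 19 mm behind it (r.grip_depth is the distance from the TCP to the grasp point, in m); z points along the fingers, y is the line along which they close (so a half turn about z gives the same grasp; the last joint's range is limited). The gripper opens to 85 mm and grips with 20 to 120 N. Pads are 22 mm wide; open, the fingers measure 114 mm over their backs; the gripper's body (76 mm by 85 mm) begins 54 mm behind the grasp point. The pads swing forward as they close: fully open they stand 13 mm farther back than shut.
Start: joints at [-1.314, 0.116, 1.442, -0, 1.584, -0.038], TCP at [0.196, -0.646, 0.231] pointing down, gripper open.
Joint ranges: [-2.83, 2.83], [-0.83, 2.19], [0.07, 2.5], [-1.14, 4.28], [0.01, 3], [-2.97, 2.97]. Speed limits (rad/s): [1.89, 1.89, 2.22, 3.14, 3.14, 3.14].

INTERFACE

Orientations are given as a unit quaternion [x, y, z, w].
In Python, from station import telemetry, optics, ticket, r gives the robot as it stands.
- The arm moves only by the tool send_rows, never from a script. Its argument "steps" is a list that holds one entry, the list of rows, each a list of 5 numbers: the opening in per cent of the stroke, from 0 (shut) to 100 (fully open), then the shift along the tool's x, y, z in m, then the turn about the tool's z in rad. A call has 1 to 20 rows; each row shifts and turns the commanded pose from where the row before left it, along the tool's axes as they then stand; what a row does not reach is not made up. A row lasts 1/10 s, in which the tool goes at most 50 mm and 8.59 degrees, less where a joint would pass 70% of its speed; a pose out of reach is approached as far as the arm can. A call is refused whole if a number of a shift passes 0.05 or a number of a turn 0.15, either way. A call with a gripper value outside its range is refused whole. The fingers move at their own pace and stop on an object; "force" is the grip in N (left out, the last holds). Time passes only in rows, so rows that do not move let the fingers close. It gives the time, the measured TCP pose, the force, the opening and the grip force at its end, in the units of the state.
- telemetry.state(): the state, without advancing time (a new reading comes with each control period).
- optics.capture(name): name is "scene" or "top"; returns a dict with "pixels" (400x640x3 uint8, red, green, blue), "fx", "fy", "cx", "cy" (pixels), "view" (4x4, takes a point from world to camera coordinates). Camera axes: x right, y up, looking along -z (the intrinsics and any distortion apply to the point x, -y, -z); pixel columns grow to the right and rows downward; lengths in m; the calibration is good to about 2 mm. A picture is of the moment at which its call begins. There is no depth.
- ticket.hand_in(): hands the job in; it is judged then, once.
The state is a dict: "t": time; "joints": joint angles; "dq": joint speeds; "joint_efforts": joint torques, N m; "ee_pos": TCP position; "ee_rot": TCP orientation; "wrist_force": force on the tool from outside, world axes, zero at the start; "ft_torque": the same for the moment, N m; "width": opening from 0.0 (shut) to 1.0 (fully open); "finger_force": force on a finger pad.
Only numpy, scipy, OpenCV 4.12 (cv2) and the standard library are available. Lean on these libraries where they do the work, as an engineer would, in place of code of your own. Each camera call takes 0.05 s, during which the arm holds its last target. There are 200 camera calls.

TASK

Charge the open steel grinding jar with at least four of the five white grinding balls from the blue tray: scoop them up with the steel scoop and tip them into the jar, without touching a ball with the fingers and without spilling any on the bench. Then stand the scoop upright, pan down, on its black mat again and let go of it. Any ball you leave behind must lie in the tray, and the timer, the beaker and the red-capped bottle must be left alone.

Things in the scene. Friction and masses are not known exactly. Their poses are not given: they have to be found in the camera images.
- scoop_grip (a point): Centre of the upright black handle of the loose steel scoop (about 0.16 kg), which at the start stands pan down on its mat. +x towards the pan's open mouth, y across, z up. Handle 26 mm along x, 18 mm along y, from 43 mm below this point to 35 mm above it. The pan's flat underside is 97 mm below this point, its lip (mouth edge) 61 mm ahead (+x), its rear face 3 mm behind.
- scoop_base (a point): Centre of the underside of the scoop's pan, 29 mm ahead (+x) of the handle's axis; axes as scoop_grip. Pan outside 64 mm along x, 78 mm along y; floor 2 mm thick and level with the x and y axes; side walls 26 mm high, 2 mm thick, rounded off towards the mouth; back wall 30 mm high; the +x side (mouth) is open.
- tray_floor (a point): Centre of the inner floor, 6 mm above the worktop, of the fixed blue tray (236 x 96 mm outside, rim 39 mm above the worktop). x along its length, y across. Flat floor 140 mm by 88 mm between upright side walls; both ends slope up at 35 degrees, from x = +-70 to +-113 mm. At the start the balls lie in the +x half; the last 70 mm of flat floor at the -x end are free.
- jar_mouth (a point): Centre of the mouth of the open round steel grinding jar, fixed to the bench by its black foot (132 mm across). The mouth is level, 70 mm above the worktop; outer diameter at the rim 120 mm, inner about 108 mm; inner floor 18 mm above the worktop.
- mat_top (a point): Centre of the top of the fixed black rubber mat on which the scoop is kept, 130 mm along its x, 110 mm along its y, its top 4 mm above the worktop.
- ball0_center (a point): Centre of one of the five loose white ceramic grinding balls, 20 mm in diameter, about 25 g; slippery; it rolls, but comes to rest soon on a flat floor and stays put below a slope of about 5 degrees.
- ball1_center (a point): Centre of one of the five loose white ceramic grinding balls, 20 mm in diameter, about 25 g; slippery; it rolls, but comes to rest soon on a flat floor and stays put below a slope of about 5 degrees.
- ball2_center (a point): Centre of one of the five loose white ceramic grinding balls, 20 mm in diameter, about 25 g; slippery; it rolls, but comes to rest soon on a flat floor and stays put below a slope of about 5 degrees.
- ball3_center (a point): Centre of one of the five loose white ceramic grinding balls, 20 mm in diameter, about 25 g; slippery; it rolls, but comes to rest soon on a flat floor and stays put below a slope of about 5 degrees.
- ball4_center (a point): Centre of one of the five loose white ceramic grinding balls, 20 mm in diameter, about 25 g; slippery; it rolls, but comes to rest soon on a flat floor and stays put below a slope of about 5 degrees.
- timer: White bench timer lying flat, 62 x 62 x 18 mm, bystander; origin at the centre of its underside.
- beaker: Small glass beaker, 60 mm across, 68 mm high, bystander; origin at the centre of its underside.
- red_jar: White bottle with a red cap, 69 mm across, 128 mm high, bystander; origin at the centre of its underside.
- scoop: The scoop as a whole; origin at the centre of the underside of its pan (same point as scoop_base).
- ball0: The same ball as ball0_center; its origin is a point on its surface that turns as it rolls.
- ball1: The same ball as ball1_center; its origin is a point on its surface that turns as it rolls.
- ball2: The same ball as ball2_center; its origin is a point on its surface that turns as it rolls.
- ball3: The same ball as ball3_center; its origin is a point on its surface that turns as it rolls.
- ball4: The same ball as ball4_center; its origin is a point on its surface that turns as it rolls.
Things that resemble listed ones, but are neither listed nor needed, are in the scene too. Leave any yellow look-alike of the scoop alone.

How it is judged:
By the outcome, as a careful person would: the job done as asked, in the order asked, and still so for the second after the job is handed in, with the robot touching nothing.
It also fails if it takes over 61 s, if anything falls off the work surface, if the arm or the gripper's body presses on something with over 40 N, if the wrist force passes 120 N, or if a joint passes its speed limit or range.

## Working session

There is one attempt and no reset: what is moved stays moved. The work goes in short steps, Python scripts to look and compute and a tool call to move; the robot and the scene stay as the last step left them, time stands still between calls to the robot, and variables do not carry over. Pictures are saved under pics/ and viewed, at most 10 in all, crops included, and the job is handed in when it is done.

Besides the shell and the picture viewer there is one more tool, called after "Emit:" by a JSON object that holds its "api" and its "payload". send_rows: Moves the arm, as the interface text tells. Its arguments: {"type":"object","properties":{"steps":{"type":"array","items":{"type":"array","items":{"type":"array","items":{"type":"number"}}}},"force":{"type":"number"}},"required":["steps"]}

```bash
mkdir -p pics
python3 - <<'E'
from station import telemetry, optics, ticket, r
import cv2,numpy as np
for n in("scene","top"):
    c=optics.capture(n); cv2.imwrite(f"pics/{n}0.png",cv2.resize(c["pixels"][:,:,::-1],(800,500),interpolation=cv2.INTER_CUBIC))
    np.savez(f"{n}.npz",**c)
    print({k:(v if k!="pixels" else 0) for k,v in c.items()})
s=telemetry.state();print(s);print(r.grip_depth)
E
ls
```

```text
{'pixels': 0, 'fx': 484.19675975037825, 'fy': 484.19675975037825, 'cx': 317.16677790858296, 'cy': 201.34576400239075, 'view': array([[-0.90090984, -0.43352887,  0.02035114,  0.50983983],
       [ 0.26467446, -0.5116441 ,  0.81741528, -0.2107736 ],
       [-0.34396059,  0.7418039 ,  0.57568923, -1.37248805],
       [ 0.        ,  0.        ,  0.        ,  1.        ]])}
{'pixels': 0, 'fx': 413.20623587315475, 'fy': 413.20623587315475, 'cx': 318.4755390630142, 'cy': 198.3086471546455, 'view': array([[-0.00890426, -0.99987633, -0.01296266,  0.04207103],
       [ 0.98312927, -0.01112205,  0.18257366, -0.55152666],
       [-0.18269525, -0.01111829,  0.98310672, -1.42447941],
       [ 0.        ,  0.        ,  0.        ,  1.        ]])}
{'t': 0.1, 'joints': array([-1.31378803e+00,  1.16469384e-01,  1.44220035e+00,  6.55142834e-06,
        1.58399986e+00, -3.77834185e-02]), 'dq': array([ 0.00026887, -0.00043575,  0.00017194,  0.0004523 , -0.00025804,
       -0.00028447]), 'joint_efforts': array([ 3.77443212e-03, -7.33664775e+01, -6.33790183e+01,  1.31843135e-04,
        5.18306857e-03,  3.38524592e-05]), 'ee_pos': array([ 0.196076  , -0.64571804,  0.23061368]), 'ee_rot': array([ 9.89156734e-01,  1.46862746e-01, -5.56491048e-05, -5.35596823e-04]), 'wrist_force': array([0.25501549, 0.1387545 , 0.67640979]), 'ft_torque': array([ 0.00528512, -0.00725429, -0.0450714 ]), 'finger_force': 0.0, 'width': 1.0002059068946447}
0.0187
pics
scene.npz
top.npz
```

View pics/scene0.png

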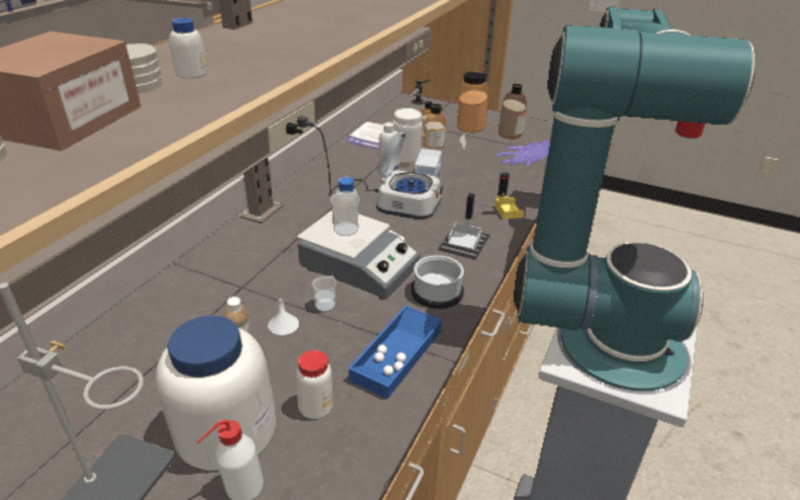

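View pics/top0.png

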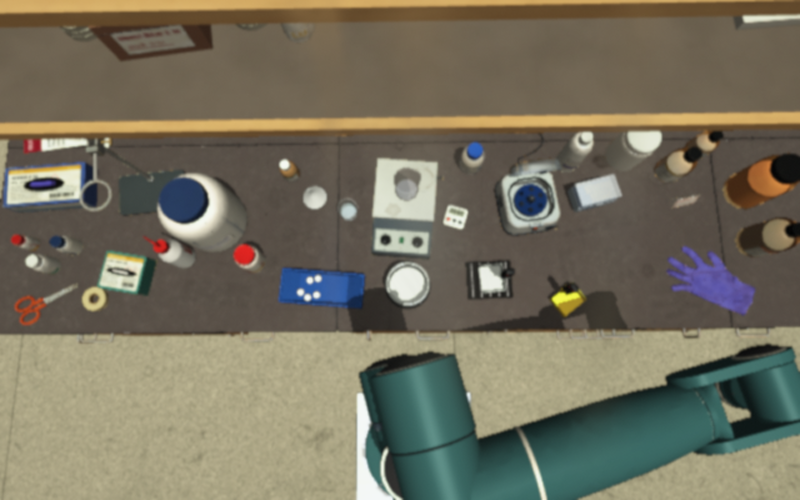

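The top view (image up = +x, left = +y) shows the blue tray around (322,287) with the balls in its left half. The jar is at (407,284), the mat at (490,279) with the handle at its right, and the yellow decoy at (568,300). Next I'll enlarge this area.

```bash
cat > h.py <<'E'
import numpy as np,cv2
def load(n): return np.load(f"{n}.npz")
def back(c,u,v,z):
    V=c["view"];R=V[:3,:3];t=V[:3,3]
    d=R.T@np.array([(u-c["cx"])/c["fx"],-(v-c["cy"])/c["fy"],-1.0]);o=-R.T@t
    return (o+d*(z-o[2])/d[2]).round(4)
def proj(c,p):
    q=c["view"][:3,:3]@np.asarray(p)+c["view"][:3,3]
    return np.array([c["cx"]+c["fx"]*q[0]/-q[2],c["cy"]-c["fy"]*q[1]/-q[2]]).round(1)
def crop(c,x0,y0,x1,y1,s,name):
    im=c["pixels"][y0:y1,x0:x1,::-1]
    cv2.imwrite(name,cv2.resize(im,None,fx=s,fy=s,interpolation=cv2.INTER_CUBIC))
E
python3 - <<'E'
from h import *
crop(load("top"),215,195,425,265,3.8,"pics/t1.png")
crop(load("scene"),275,130,415,320,3.1,"pics/s1.png")
E
```

```text
(no output)
```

View pics/t1.png

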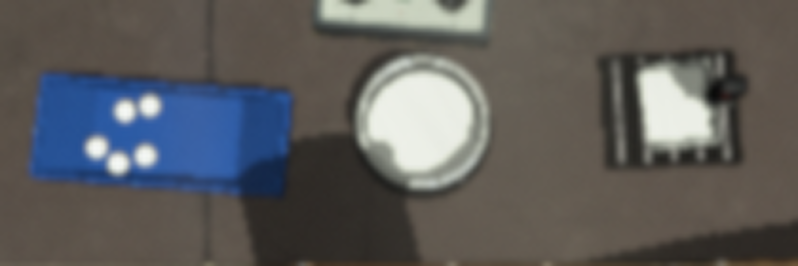

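View pics/s1.png

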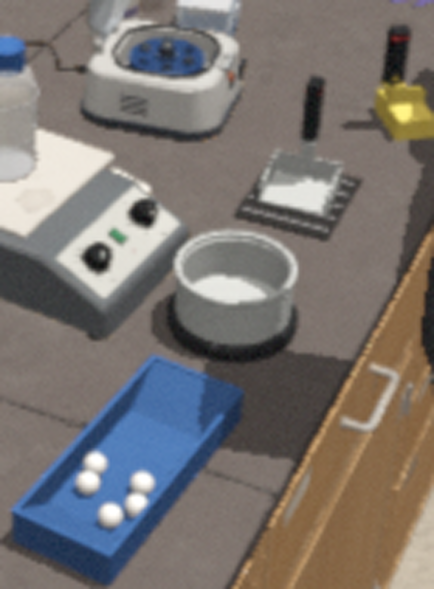

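The crops show:
- **Tray:** rim corners in t1 at (42,72), (292,92), (284,195) and (31,178), with the five balls in its left half.
- **Jar:** rim centre near (423,122).
- **Mat:** corners at (600,57), (730,50), (742,163) and (606,167).
- **Scoop:** mouth faces left. In s1 the handle runs from (316,80) down to (309,140).

Run:
```python
from h import *
T=load("top");S=load("scene")
t=lambda x,y,z:back(T,215+(x+.5)/3.8-.5,195+(y+.5)/3.8-.5,z)
s=lambda x,y,z:back(S,275+(x+.5)/3.1-.5,130+(y+.5)/3.1-.5,z)
def quad(n,P):
    P=np.array(P);print(n,P.mean(0),"edges",[np.linalg.norm(P[i]-P[(i+1)%4]).round(3) for i in range(4)],"yaw of long",np.degrees(np.arctan2(*((P[0]+P[3]-P[1]-P[2])[[1,0]]))).round(1))
quad("trayT",[t(*p,.039) for p in [(42,72),(292,92),(284,195),(31,178)]])
quad("trayS",[s(*p,.039) for p in [(14,513),(157,357),(244,397),(107,554)]])
quad("matT",[t(*p,.004) for p in [(600,57),(730,50),(742,163),(606,167)]])
quad("matS",[s(*p,.004) for p in [(237,214),(268,150),(361,182),(330,237)]])
print("balls",[t(*p,.016) for p in [(125,111),(150,105),(97,147),(118,162),(145,155)]])
print("jar T",t(423,122,.07),t(357,122,.07),t(489,122,.07),"S",s(236,270,.07))
print("handle top T",t(740,86,.136),"S",s(316,79,.136),"bot T",t(715,95,.058),"S",s(310,141,.058), "S mid",s(313,110,.101))
print("pan floor T",[t(*p,.006) for p in [(637,68),(645,146),(713,142)]])
print("pan S",[s(*p,z) for p,z in [((262,207),.004),((304,214),.004),((272,150),.032),((343,162),.034)]])
```

```text
trayT [0.44245  0.255375 0.039   ] edges [np.float64(0.237), np.float64(0.097), np.float64(0.237), np.float64(0.1)] yaw of long 85.2
trayS [0.437525 0.263825 0.039   ] edges [np.float64(0.235), np.float64(0.095), np.float64(0.226), np.float64(0.089)] yaw of long 83.9
matT [ 0.465275 -0.22525   0.004   ] edges [np.float64(0.125), np.float64(0.109), np.float64(0.129), np.float64(0.106)] yaw of long 91.8
matS [ 0.464925 -0.225925  0.004   ] edges [np.float64(0.141), np.float64(0.121), np.float64(0.119), np.float64(0.107)] yaw of long 95.0
balls [array([0.4672, 0.2948, 0.016 ]), array([0.4727, 0.2711, 0.016 ]), array([0.4331, 0.3207, 0.016 ]), array([0.4187, 0.3004, 0.016 ]), array([0.4251, 0.2749, 0.016 ])]
jar T [0.4475 0.0112 0.07  ] [0.4481 0.0716 0.07  ] [ 0.4469 -0.0492  0.07  ] S [0.4441 0.021  0.07  ]
handle top T [ 0.4686 -0.266   0.136 ] S [ 0.4692 -0.2593  0.136 ] bot T [ 0.4711 -0.2589  0.058 ] S [ 0.4677 -0.2561  0.058 ] S mid [ 0.4667 -0.252   0.101 ]
pan floor T [array([ 0.5049, -0.1954,  0.006 ]), array([ 0.4298, -0.2002,  0.006 ]), array([ 0.4329, -0.265 ,  0.006 ])]
pan S [array([ 0.493 , -0.1837,  0.004 ]), array([ 0.4464, -0.1925,  0.004 ]), array([ 0.5122, -0.2578,  0.032 ]), array([ 0.4303, -0.2684,  0.034 ])]
```

Emit:
{"api": "send_rows", "payload": {"steps": [[[100,0,0,0,-0.1475],[100,0,0,0,-0.1475],[100,0,0,0,-0.1475],[100,0,0,0,-0.1475],[100,0,0,0,-0.1475],[100,0,0,0,-0.1475],[100,0,0,0,-0.1475],[100,0,0,0,-0.1475],[100,0,0,0,-0.1475],[100,0.037,0.029,0,0],[100,0.037,0.029,0,0],[100,0.037,0.029,0,0],[100,0.037,0.029,0,0],[100,0.037,0.029,0,0],[100,0.037,0.029,0,0],[100,0.037,0.029,0,0],[100,0.037,0.029,0,0],[100,0.037,0.029,0,0],[100,0.037,0.029,0,0]]]}}

```text
t: 2.0
ee_pos: [0.4673, -0.2596, 0.2312]
ee_rot: [0.689, 0.725, 0.0, 0.0]
wrist_force: [0.3, -1.0, -0.4]
width: 1.002
finger_force: 0.0
```

Emit:
{"api": "send_rows", "payload": {"steps": [[[100,0,0,0.03,0],[100,0,0,0.03,0],[100,0,0,0.03,0],[100,0,0,0.03,0],[100,0,0,0.026,0],[100,0,0,0,0]]]}}

```text
t: 2.6
ee_pos: [0.4651, -0.2604, 0.0816]
ee_rot: [0.689, 0.725, -0.001, -0.003]
wrist_force: [-0.1, -0.6, 1.2]
width: 0.998
finger_force: 0.0
```

Run:
```python
from station import optics
from h import *
a=optics.capture("top");b=optics.capture("scene")
crop(a,330,180,430,270,4,"pics/a.png");crop(b,330,90,430,215,4,"pics/b.png")
x,y=cv2.imread("pics/a.png"),cv2.imread("pics/b.png")
o=np.zeros((500,800,3),np.uint8);o[:360,:400]=x;o[:,400:]=y;cv2.imwrite("pics/g1.png",o)
```

```text
(no output)
```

View pics/g1.png

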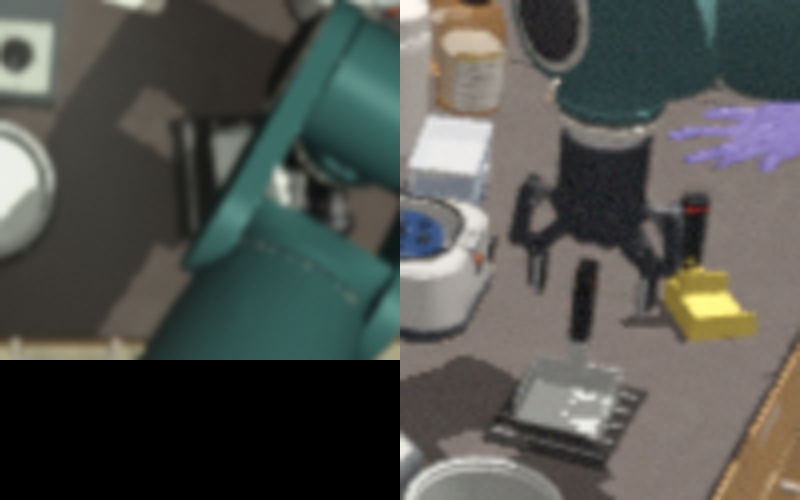

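The handle (584,299) stands between the open fingertips (537,290) and (646,312). I'll check its offset.

Run:
```python
from h import *
S=load("scene")
f=lambda x,y,z:back(S,330+(x-400)/4-.4,90+y/4-.4,z)
print(f(584,299,.101),f(586,262,.136),f(579,338,.058),f(537,290,.095),f(646,312,.095), proj(S,[.465,-.26,.101]))
```

```text
[ 0.4687 -0.257   0.101 ] [ 0.4708 -0.2588  0.136 ] [ 0.4711 -0.2621  0.058 ] [ 0.5135 -0.2621  0.095 ] [ 0.4168 -0.271   0.095 ] [376.9 164.2]
```

Emit:
{"api": "send_rows", "payload": {"steps": [[[100,0,0.004,0,0],[0,0,0,0,0],[0,0,0,0,0],[0,0,0,0,0],[0,0,0,0,0],[0,0,0,0,0],[0,0,0,0,0],[0,0,0,0,0]]], "force": 80}}

```text
t: 3.5
ee_pos: [0.4707, -0.2613, 0.0856]
ee_rot: [0.689, 0.725, 0.0, 0.0]
wrist_force: [-0.2, 0.2, 3.8]
width: 0.204
finger_force: 77.7
```

Emit:
{"api": "send_rows", "payload": {"steps": [[[0,0,0,-0.015,0],[0,0,0,-0.035,0],[0,0,0,-0.04,0],[0,0.01,0,-0.018,0],[0,0.025,-0.001,0,0],[0,0.04,-0.001,0,0],[0,0.045,-0.001,0,0],[0,0.045,-0.001,0,0],[0,0.045,-0.001,0,0],[0,0.045,-0.001,0,0],[0,0.045,-0.001,0,0],[0,0.045,-0.001,0,0],[0,0.045,-0.001,0,0],[0,0.035,-0.002,0,0],[0,0.02,-0.002,0,0],[0,0.011,0,0,0.07],[0,0,0,0,0.068],[0,0,0,0.03,0],[0,0,0,0.02,0],[0,0,0,0,0]]]}}

```text
t: 5.5
ee_pos: [0.4331, 0.1931, 0.1415]
ee_rot: [0.737, 0.676, -0.002, -0.001]
wrist_force: [-0.8, -0.3, -1.9]
width: 0.205
finger_force: 77.7
```

Run:
```python
from station import optics,telemetry
from h import *
a=optics.capture("top");b=optics.capture("scene")
crop(a,205,170,305,260,4,"pics/a.png");crop(b,260,190,360,315,4,"pics/b.png")
x,y=cv2.imread("pics/a.png"),cv2.imread("pics/b.png")
o=np.zeros((500,800,3),np.uint8);o[:360,:400]=x;o[:,400:]=y;cv2.imwrite("pics/g2.png",o)
s=telemetry.state();print(s["ee_pos"],s["ee_rot"],s["wrist_force"])
```

```text
[0.43432574 0.19351976 0.14442653] [7.37021981e-01 6.75868761e-01 1.22765550e-04 4.73412629e-05] [ 0.08324602 -0.01222446  0.03917959]
```

View pics/g2.png

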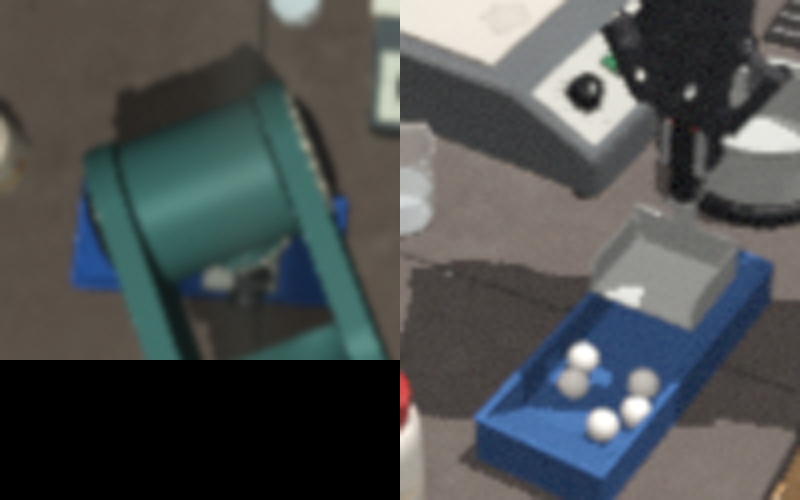

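The pan is held level above the tray's free end, with lip corners at (594,290) and (693,328) and the balls untouched near (583,357) to (603,425). I'll measure both with the same camera.

Run:
```python
from h import *
S=load("scene")
f=lambda x,y,z:back(S,260+(x-400+.5)/4-.5,190+(y+.5)/4-.5,z)
L=[f(594,290,.063),f(693,328,.063)];print("lip",L,(L[0]+L[1])/2,np.linalg.norm(L[0]-L[1]))
P=np.array([.4343,.1935]);d=np.array([np.cos(np.radians(85)),np.sin(np.radians(85))])
print("expected lip",P+.061*d)
c=[f(478,415,.039),f(600,490,.039),f(773,262,.039)];print("tray corners",c, "ctr",(c[0]+c[2])/2, "edge yaw",np.degrees(np.arctan2(*(c[1]-c[2])[1::-1])))
n=np.array([d[1],-d[0]])
for p in [(583,357),(573,383),(643,382),(635,411),(603,425)]:
    b=f(*p,.016)[:2]; print(b,"tray", (b-[.44,.26])@d,(b-[.44,.26])@n)
```

```text
lip [array([0.4721, 0.2543, 0.063 ]), array([0.3972, 0.2577, 0.063 ])] [0.43465 0.256   0.063  ] 0.07497712984637384
expected lip [0.4396165  0.25426788]
tray corners [array([0.4972, 0.3705, 0.039 ]), array([0.3989, 0.3918, 0.039 ]), array([0.3837, 0.1469, 0.039 ])] ctr [0.44045 0.2587  0.039  ] edge yaw 86.44842737482676
[0.4713 0.2717] tray 0.014383452715675111 0.03016117186012403
[0.4661 0.2968] tray 0.03893472977549011 0.022793350287080752
[0.4245 0.2747] tray 0.013293148049359948 -0.016722207238812643
[0.4177 0.3013] tray 0.03919926796791632 -0.025814673942924193
[0.4311 0.3222] tray 0.06118762411085239 -0.014287220011920888
```

Emit:
{"api": "send_rows", "payload": {"steps": [[[0,0,0.0025,0,0],[0,0,0,0.02,0],[0,0,0,0.015,0],[0,0,0,0.01,0],[0,0,0,0.006,0],[0,0,0,0.004,0],[0,0,0,0,0],[0,0,0,0,0]]]}}

```text
t: 6.4
ee_pos: [0.4369, 0.1933, 0.0888]
ee_rot: [0.737, 0.676, 0.0, 0.0]
wrist_force: [0.1, 0.3, -1.2]
width: 0.201
finger_force: 78.1
```

Run:
```python
from station import optics,telemetry
from h import *
b=optics.capture("scene")
crop(b,260,190,360,315,4.8,"pics/g3.png")
s=telemetry.state();print(s["ee_pos"],s["ee_rot"],s["wrist_force"],s["ft_torque"])
```

```text
[0.43693228 0.19336833 0.08884951] [7.37021961e-01 6.75868711e-01 3.12850719e-04 1.26212058e-04] [-1.50131125 -0.7420533  -1.6482847 ] [-0.09990162 -0.00491037  0.04505704]
```

View pics/g3.png

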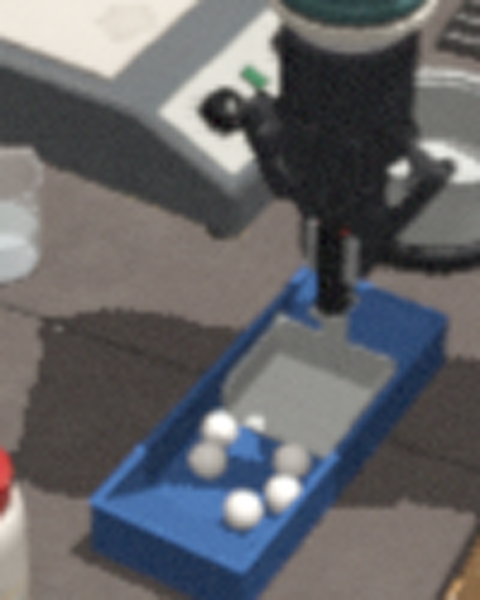

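Emit:
{"api": "send_rows", "payload": {"steps": [[[0,0,0,0.0008,0],[0,0.008,0,0,0],[0,0.012,0,0,0],[0,0.012,0,0,0],[0,0.012,0,0,0],[0,0.01,0,0,0],[0,0.008,0,0,0],[0,0.004,0,0,0],[0,0,0,0,0]]]}}

```text
t: 7.35
ee_pos: [0.4425, 0.2596, 0.0875]
ee_rot: [0.737, 0.676, 0.0, -0.0]
wrist_force: [0.8, 1.8, 0.3]
width: 0.203
finger_force: 78.5
```

Run:
```python
from station import optics,telemetry
from h import *
b=optics.capture("scene")
crop(b,260,220,350,315,6,"pics/g4.png")
s=telemetry.state();print(s["ee_pos"],s["ee_rot"],s["wrist_force"],s["ft_torque"])
```

```text
[0.44245507 0.25940481 0.08754018] [ 7.36923165e-01  6.75976452e-01  2.38386137e-04 -1.70961219e-04] [0.72490213 1.66309988 0.26590856] [ 0.27253727 -0.03499852 -0.01260178]
```

View pics/g4.png

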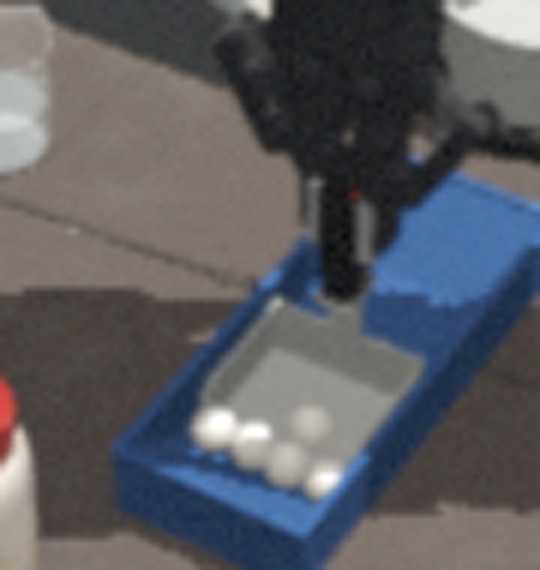

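Emit:
{"api": "send_rows", "payload": {"steps": [[[0,0.003,0,0,0],[0,0.003,0,0,0],[0,0.002,0,-0.0005,0],[0,0,0,0,0]]]}}

```text
t: 7.8
ee_pos: [0.4432, 0.267, 0.0881]
ee_rot: [0.737, 0.676, 0.0, 0.0]
wrist_force: [0.3, -3.7, 1.5]
width: 0.201
finger_force: 79.6
```

Run:
```python
from station import optics,telemetry
from h import *
b=optics.capture("scene")
crop(b,260,220,350,315,6,"pics/g5.png")
s=telemetry.state();print(s["ee_pos"],s["ee_rot"],s["wrist_force"],s["ft_torque"])
```

```text
[0.44322861 0.26699057 0.08805946] [7.37040738e-01 6.75848304e-01 1.00397895e-04 1.00351737e-04] [ 0.66060814 -2.80751671  2.57428761] [-0.67215675 -0.20732603 -0.16157046]
```

View pics/g5.png

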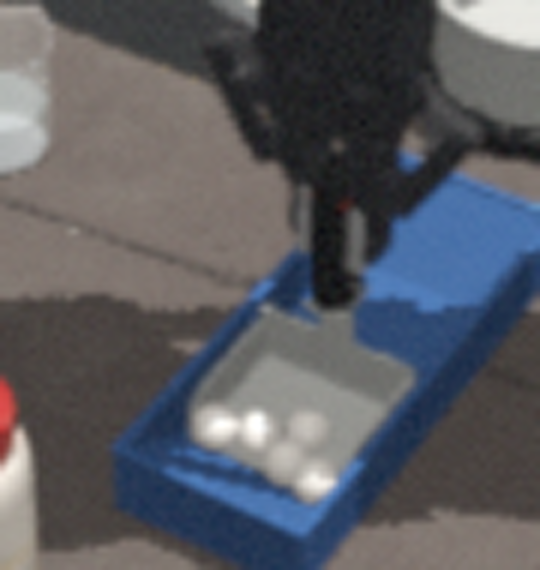

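Emit:
{"api": "send_rows", "payload": {"steps": [[[0,0.007,0,-0.0055,0],[0,0.006,0,-0.0045,0],[0,0.004,0,-0.0032,0],[0,0.003,0,-0.0024,0],[0,0.002,0,-0.0016,0],[0,0.001,0,-0.001,0],[0,0,0,0,0],[0,0,0,0,0]]]}}

```text
t: 8.65
ee_pos: [0.445, 0.2898, 0.1061]
ee_rot: [0.737, 0.676, -0.0, -0.0]
wrist_force: [-1.1, -0.4, -2.9]
width: 0.202
finger_force: 79.0
```

```bash
cat > balls.py <<'E'
from station import optics,telemetry
from h import *
import sys
s=telemetry.state();print(s["t"],s["ee_pos"].round(4),s["wrist_force"].round(1),s["ft_torque"].round(2))
b=optics.capture("scene");np.savez("last.npz",**b)
x0,y0,x1,y1=map(int,sys.argv[1:5]);zb=float(sys.argv[5])
g=b["pixels"].min(2)[y0:y1,x0:x1]
big=cv2.resize(g,None,fx=4,fy=4,interpolation=cv2.INTER_CUBIC)
k=cv2.HoughCircles(cv2.GaussianBlur(big,(0,0),2),cv2.HOUGH_GRADIENT,1,16,param1=60,param2=11,minRadius=11,maxRadius=20)
p=s["ee_pos"][:2];q=s["ee_rot"];yaw=2*np.arctan2(q[1],q[0]);d=np.array([np.cos(yaw),np.sin(yaw)]);n=np.array([d[1],-d[0]])
for c in ([] if k is None else k[0]):
    u,v=x0+c[0]/4-.4,y0+c[1]/4-.4; P=back(b,u,v,zb)[:2]
    print(np.round([u,v,c[2]],1),"val",big[int(c[1]),int(c[0])],"scoop frame fwd,lat(mm)",((P-p)@d*1e3).round(),((P-p)@n*1e3).round())
E
python3 balls.py 270 265 340 315 0.036
```

```text
8.65 [0.445  0.2898 0.1061] [-1.1 -0.4 -2.9] [-0.11  0.03 -0.03]
[291.2 291.5  15. ] val 239 scoop frame fwd,lat(mm) 60.0 24.0
[310.7 267.5  14.9] val 17 scoop frame fwd,lat(mm) -44.0 28.0
```

```bash
cat > asc.py <<'E'
from station import optics,telemetry
from h import *
import sys
x0,y0,x1,y1,n=map(int,sys.argv[1:6])
F=[];I=[]
for i in range(n):
    b=optics.capture("scene");I.append(b["pixels"].astype(float));s=telemetry.state();F.append(s["wrist_force"])
print(s["t"],s["ee_pos"].round(4),"F",np.mean(F,0).round(2),"sd",np.std(F,0).round(2))
g=np.mean(I,0)[y0:y1,x0:x1].min(2)
print(x0,y0);[print("".join("0123456789ABCDEFGHIJKLMNOP"[int(v)//10] for v in r)) for r in g]
E
python3 asc.py 282 268 334 312 8
```

```text
9.1 [0.4451 0.2899 0.1062] F [ 0.13  0.04 -3.04] sd [0.39 0.35 0.48]
282 268
BBBBBBBAABBBAAAAAAA854433322222257898888888888888777
BBBBBBBBABBBBAABBBA854334432222258888888888888888888
BBBBBBBBBBBAAAAABBB643346853222489888888888888888888
ABBBBBBBBBAAAABBBDD864347A97555788888888888888888888
ABBBBBBBBBAAABBBBABBA87658AA99AA98777777888888888888
BBBBBBBBBBABABBBBBAAABCA8789AAAA97555555678888887777
BABBBBBBBBAAABBBBAAAAABBBA9AAAAA95444444467777775555
AAAAAAAAAAAA99ABBAAAAAAAABBBAAAA95444444445555544444
77777777777778AAAAAAAAAAAAAAAAAA96444444444444444444
6666666666678ABAAAAAAAAAAAAAAAAAA8765444444444444444
666666666678ABA9AAAAAAAAAAAAAAAAABBA8754444444444444
66666666678ABA99ABCCBBAAAAAAAAAAAABCCA86554444444444
6777777778ABA99ABDEDDCBBAAAAAAAAAAAABBBA876544444444
9AA9A99A9ABAAAABDEEEEDDCBBAAAAAAAAAAAAABCB9654444444
AAAAABAAABAAAABCEEEEEEEEDCCBBAAAAAAAAAAABBA744444433
78AAAAA9AAAAABCDEEEEEEEEEEDDCBBAAAAAAAAABBA754444433
6667779BAAAAACEEEEEEEEEEEEEEEDCBBAAAAAAABBA644444333
666667ABAAAABDEEFGGFEEEEEEFFFFEDCBBBAAABCB9644443333
666669BAAAABDEEFHHHHFEEEEFHHHGFEEEDCBBBBBA9644433333
666569BBCDDDEEFH
[... 608 characters left out ...]
33356666666
33333344444444689ACDEEEEEFGGGFDBA9754333333466666666
33333333444444444579BDEEEEEFEDBAA8653333334666666666
3333333333444555444568BDEEDEEDBA98753333345666666666
333333333333456765544468BDDEEDB987633333456666666666
33333333333333466776555568BDDDB876433333566666666666
3333333333333333456777765568AB9864333334666666666666
4333333333333333334567777776678754333346666666666666
5443333333333333333345678777777644433466666666666666
6655433333333333333333456787776444333566666666666666
6666654333333333333333334567764444434666666667788888
666666654433333333333333334554444444666666668ABBBBBB
666666666644333333333333333344444456777777779BBBBBBB
6666666666664433333333333333344445789A9AA9AAABBBBBBB
```

Run:
```python
from h import *
S=load("scene");p=np.array([.4451,.2899]);y=np.radians(85);d=np.array([np.cos(y),np.sin(y)]);n=np.array([d[1],-d[0]])
for z,L in((.0366,[(291.3,291),(299,288),(309.8,287.5),(305.3,292),(311.3,297)]),(.0266,[(296,296),(287,288),(311,305)])):
    for u,v in L:
        q=back(S,u,v,z)[:2]-p;print((u,v),(q@d*1e3).round(1),(q@n*1e3).round(1))
print("lip L,R",proj(S,[*(p+.061*d+.037*n),.0266]),proj(S,[*(p+.061*d-.037*n),.0266]))
```

```text
(291.3, 291) 59.3 24.2
(299, 288) 39.7 13.0
(309.8, 287.5) 23.2 -10.1
(305.3, 292) 43.2 -8.6
(311.3, 297) 50.0 -30.9
(296, 296) 59.8 9.5
(287, 288) 48.0 45.3
(311, 305) 65.8 -39.8
lip L,R [286.9 292.2] [311.1 303.4]
```

Emit:
{"api": "send_rows", "payload": {"steps": [[[0,0.014,0,-0.0125,0],[0,0.009,0,-0.01,0],[0,0.004,0,-0.006,0],[0,0.001,0,-0.004,0],[0,0,0,0,0],[0,0,0,0,0]]]}}

```text
t: 9.7
ee_pos: [0.4474, 0.3175, 0.1384]
ee_rot: [0.737, 0.676, -0.0, -0.0]
wrist_force: [0.5, 0.8, -2.7]
width: 0.202
finger_force: 79.0
```

```bash
python3 asc.py 274 256 332 304 5; python3 - <<'E'
E
```

```text
9.95 [0.4474 0.3176 0.1385] F [-0.16 -0.14 -2.58] sd [0.49 0.6  0.26]
274 256
AABBBBBBBBBBBBBBBBBBABBBAA962222258A8423334445677777777777
AABBBBBBBBBBBBBBABBAABBBBA953222358A8433334445777777777777
A9AAAAABBBBBBBBABAAAABBBBA963212258A8433344456777777777777
AAAA99AAABBBBBBBBBBBABBBBB963222258A8433344457777777777777
BBBA99999AAABABBABBBBBAABAA73222258A8543444567777777777777
BBBBBAA98999AAAABBBBBBAAAAA7322224899854444577777777777777
BBBBBBBBAA98899AAABBBBBBBAA7322223588544445677777777777777
BBBBBBBBABBAA98899AABBBBBAA7322222355444457887777777777777
BBBBBBBBBBBBBAAAA9999AAAAAA7322222576754578888887777777777
BBBBBBBBBBBBBBBABA9988999AA7322222357855788888888887777777
BBBBBBBBBBBBBBBBBAAAA9999A98322222367657888888888888877777
BBBBBBBBBBBBBBBBBBBBCBA999AA632223677568888888888888888877
BBBBBBBBBBBBBBBBBBBDFECBBABB975455775688888888888888888888
BBBBBBBBBBBBBBBBBBBCDEECBBB9AA9999A86788888888888888888888
BBBBBBBBABBBBBBBBBDFCBBCCCA768ABBAA87888888888888888888888
BBBBBBBAABBBBBBBBBCBAAAABBCA89AAAAA98888888888888888888888
BBBBBBBABBBBBBBBBCBAAAAAAABBBABAABA98888888888888888888888
BBBBBBBBBBBBBBBBBBA
[... 1109 characters left out ...]
7ACDDDFJMMMMMKFEEFFFFGHIIHGEDBAAAA86444444433323345
66666554468BEILMMMMMKFEEEEDEGHIJIGFCAAAA975444444333333356
666665443446AGJLMMMMLHEEEDDEGHIIHGEBAAA9754444444333323566
66666444444457CGKLLLMJFEEEEEFGHHHHFAAA98544444443333334666
6666643444444458BFGIKIFEEEEEEFGGGGDAAA86444444433333346666
6666643334444444579BDEEEEEEEEEEEFECAA864444444333333356666
6666643333334444444568BDEEEEEEEDDDCA9644444444333333566666
666664333333334444444568BDDEEEEDDCC97544444443333334666666
66666433333333334445444468BDEFGECDC85444444433333346666666
6666643333333333334444444468CHIECCB64444444433333466666666
666664333333333333334444444469BBBB744444443333334566666666
6666653333333333333333444444445677544444433333334666666666
```

```bash
cat > fr.py <<'E'
from h import *
S=load("scene")
def rel(p,yaw,z,L):
    p=np.array(p);y=np.radians(yaw);d=np.array([np.cos(y),np.sin(y)]);n=np.array([d[1],-d[0]])
    for u,v in L:
        q=back(S,u,v,z)[:2]-p;print((u,v),(q@d*1e3).round(1),(q@n*1e3).round(1))
    print("lip L,R",proj(S,[*(p+.061*d+.037*n),z-.01]),proj(S,[*(p+.061*d-.037*n),z-.01]))
E
python3 -c "
from fr import *
rel([.4474,.3176],85,.0689,[(285.8,287.3),(294,283.8),(305,284),(299,288.3),(305,293.8)])
rel([.4474,.3176],85,.0589,[(283,291),(304,302)])"
```

```text
(285.8, 287.3) 54.3 25.6
(294, 283.8) 33.0 14.7
(305, 284) 18.8 -9.5
(299, 288.3) 39.8 -4.6
(305, 293.8) 47.8 -27.5
lip L,R [280.7 290. ] [305.4 301.5]
(283, 291) 60.7 30.0
(304, 302) 64.4 -34.9
lip L,R [280.7 292.8] [305.4 304.3]
```

Emit:
{"api": "send_rows", "payload": {"steps": [[[0,0,0,-0.004,0],[0,0,0,-0.007,0],[0,0,0,-0.007,0],[0,0,0,-0.005,0],[0,0,0,-0.002,0],[0,-0.002,0,0,0],[0,-0.004,0,0,0],[0,-0.006,0.0005,0,0],[0,-0.008,0.001,0,0],[0,-0.01,0.001,0,0],[0,-0.012,0.001,0,0],[0,-0.014,0.0015,0,0],[0,-0.016,0.0015,0,0],[0,-0.018,0.0015,0,0],[0,-0.02,0.0015,0,0],[0,-0.02,0.0015,0,0],[0,-0.02,0.0015,0,0],[0,-0.02,0.0015,0,0],[0,-0.02,0.0015,0,0],[0,-0.02,0.0015,0,0]]]}}

```text
t: 11.95
ee_pos: [0.446, 0.1054, 0.1638]
ee_rot: [0.737, 0.676, 0.0, 0.0]
wrist_force: [0.2, -0.1, -3.4]
width: 0.2
finger_force: 79.0
```

Emit:
{"api": "send_rows", "payload": {"steps": [[[0,-0.0186,0.0015,0,0],[0,-0.018,0.0015,0,0],[0,-0.016,0.0015,0,0],[0,-0.014,0.0015,0,0],[0,-0.012,0.0015,0,0],[0,-0.01,0.001,0,0],[0,-0.008,0.001,0,0],[0,-0.006,0.0005,0,0],[0,-0.004,0,0,0],[0,-0.002,0,0,0],[0,0,0,0,0],[0,0,0,0,0]]]}}

```text
t: 13.15
ee_pos: [0.4469, -0.0017, 0.1637]
ee_rot: [0.737, 0.676, 0.0, -0.0]
wrist_force: [-0.5, -0.7, -4.0]
width: 0.203
finger_force: 79.0
```

```bash
python3 asc.py 318 190 386 250 5
```

```text
13.4 [ 0.4469 -0.0018  0.1637] F [ 0.18 -0.43 -2.56] sd [0.45 0.47 0.46]
318 190
JHJNMHBBBBBBBBBBBBBBABBBBBBBBBBB9622222469BB9988766666788ACCA9887666
LKIJLHCBAABBBBBBBBBBAABBBBBAAAAA963222234568ACBB9988666566788ACCA998
MLKIGECBABBBBBBBBBBBBABBBBBBAAAA9422223556656778ACBB9988666666788ACC
LLKJHDCBBBBBBBBBBBBBBBBBBBBBBAAA94222235798666666778ACBB988866566678
JGCA9ABBBBBBBBBBBBBBBBBBBBBBBBBA952222368AB9998765656778ACBB98886656
C754567BDBBBBBBBBBBBBBBBBBBBBBAAA85334687779BCB9988666566779ACBB9877
6344676CGECBBBBBBBBBBBBBBBBBBABAAA9768876566678ACBB9988666666779ACA9
3334468BGHFCBBBBBBBBBBBBBBBBBBBBA9AABBA988666656778ACBB9888665666766
223359BCILJGDBBBBBBBBBBBBBBBBBBA98AAABBBBB9988665656777ACBB988866567
3223379EJLLKHDBBBBBBBBBBBBBBCCBB97AAAA9778ACBB9888666566778ACBB98668
4222238FKMMLKIECBBBBBBBBBAAAABBBB9AAAA96556778ACBB9987666666779AB879
854323AHLMMMLKHDBBBBBBBCAAAAAAAABBBAAA976555566779ACCA9886656666668A
FB9657FKLMMMLLIECBBBBBBAAAAAAAAAAAAAAAAB97665555566779ACB9988665679A
KIGECFJLMMMLLJFCBBBBBBAAAAAAAAAAAAAAAABBBBBA97665555566789BCB99679AA
LLLKJLLMLLLLJFCBAAABBAA9AAAAAAAAAAAAAAAABBBBBBB976655
[... 2420 characters left out ...]
BABBBBBABA
66667887776665422223234457999AAAAAAAAA99765333322469AAAAAAAABAABAAAA
6778AAAAA976665422222233456555667777655443332222369AAAAABBBAAABAAABA
8AAAAABBBBA876654322222234433444444443333322222368AAAAABABBAAAAABAAB
ABABAAABBBBBA8766543322222333333333333322222223589AAAAAABAABAAAAAABB
BBBABA9ABBBBBA96666543322222222222222222222234566689AAAAAAAAAAAAAABA
AAAAA75568ABBA8666666544332222222222222223345666666678AAAAAAAAAAAABB
BBAA75444568A976666666665544333333233334556666666666666689AAAAAAAAAA
BAB954444445555666666666666665555555566666666666666666666678AAABBAAA
AA9744444444444556666666666666666666666666666666666666666666678AAAAA
7886444444444444445566666666666666666666666666666666666666666666678A
```

Emit:
{"api": "send_rows", "payload": {"steps": [[[0,-0.002,0,0.001,0],[0,-0.003,0,0.002,0],[0,-0.003,0,0.002,0],[0,-0.002,0,0,0],[0,-0.001,0,0,0],[0,0,0,0,0],[0,0,0,0,0],[0,-0.05,0,0,0],[0,-0.04,0,0,0],[0,0,0,0,0],[0,0,0,0,0],[0,0,0,0,0]]]}}

```text
t: 14.6
ee_pos: [0.4383, -0.102, 0.1588]
ee_rot: [0.737, 0.676, 0.0, -0.0]
wrist_force: [0.1, -0.0, -1.8]
width: 0.198
finger_force: 79.2
```

```bash
python3 asc.py 324 180 390 232 5
```

```text
14.85 [ 0.4383 -0.1019  0.1587] F [ 0.07  0.07 -1.61] sd [0.27 0.2  0.42]
324 180
BBBBBBBBBBBBBBBBBBBBBBBBBBBBBBBBBBBBBBAAA94222259CBBBBBBBABAAAABBB
BBBBBBABBAAABBBBBBBBBBBBBBBBBBBBBABBBA8799754447ABBBBBBAABABBABBBB
BBBBABAABBAAABBBBBBBABBBBBBBBBBBAABBA9789AA978889AAAAAABABBBABBBBB
ABBBBBBBBBBABBBBBBBBBBBBBBBBBBBABBBBA77ABAAAAAA87889AAAAABBBBBBBBB
AABBBBBBBABBBBBBBBBBBBBBBBBBBBBABBCCA976779AAAA988777889AAAAABABBA
AABBBBBBBBAABBBABBBBABBBBABBBABBBBABCDA8778AAAABCBA888877889AAAAAA
AABBBBBBBAAABBBABBBABABBBAABBABBBBBAABABA89AAAA9778ACBB988877899AA
AABBBABBBBABBBABBBBBBBBBBBABBABBBABAAAAAAAAAAAA97666779ACBB9888778
BBBBBBBBBBBBBABAABBBBBBBBBBBABBBAAAAAAAAAAAAAABCB9776666778ACBB986
BBBBBBBBBBBBBBABBBBBBBBBBBBBBBBAAAAAAAAAAAAAAABCDDBBA9866666779AB8
BAABBBBBBBBBBBBBBBBBBBABBBBBBBA99AAAAAAAAAAAAABABBCEFEDBA876666666
CAAABBBBBBBBBBBBBBBBAAAAAABBBA99AABCBAAAAAAAABBAAAABBCEFECA9887657
CBABBBBBBBBBBBBBBBBBBAAAAABBA9AABCDEDBBAAAAAAAAAAAAAABCC979ACCA868
CBBBBBBBBBBBBBBBBBBBBBBBBBBAA9ABDDEEEDCCBBBAAAAAAAAABDFE8666778879
ABBBBBBBBBBBBBBBBBBBBBBBBBBAAABDEEEEEEEDDDDCDBAAAAAACEFC986656668A
7BDBBBBBBBBBB
[... 1765 characters left out ...]
DBAAAAACCBAAAAAABAAAABBBBBBBBB
7886666799ACFJLMMMMMMMMJEEFFGGIHGEEEDDCAABCCBAAAAAAAAAABABBBBBBBBB
88666667999ACFIKLMMMMMLHEDDEFHIIHGEEEEDCBCDCAAAAAAAAAABBBBBBBBBBBB
86666657999AABDFIKLMMMMKHGEEFGHHHFDEEEEDDDCA9AAAAAAABABBBBAAAABBBB
7666654699AA9ABBDFIJKLLLLJFEEFGHGEDEEDDDCBAA99AAAAAAAAABABAAAAABBB
666665469999AAAABBDEFGHIIFEEDEFFEEDDDDCBAAAA9789AAAAAAAAAAAAAABBBB
6666643699AAAAAAAAABBCDEEDDDDDDDDDCCBBAAAAAA87668AABABAAAABBAAABBB
666653369AAAAAAAAAAAAABBBBBBBBBBBBBAAAAAAAA9865668AABBAABABAAAABBB
666653369AAAAAAAAAAAABBBAAAAAAAAAABAAAAAAAA98446668AAAAABBAAAAAAAA
666653369AAAAAAAAAAAAABBAAAAAAAAAAAAAAAAAAA984456668AAAAAABAAAAAAA
6666533579AAAAAAAAAAAAAAAAAAAAAAAAAAAAAAAAA974456679AAABBBBAAAAAAB
```

Emit:
{"api": "send_rows", "payload": {"steps": [[[0,-0.015,0.004,0,0],[0,-0.026,0.008,0,0],[0,-0.03,0.009,0,0],[0,-0.03,0.009,0,0],[0,-0.03,0.009,0,0],[0,-0.018,0.005,0,0],[0,-0.007,0.0022,0,0],[0,0,0,0,-0.07],[0,0,0,0,-0.068],[0,0,0,0.015,0],[0,0,0,0.025,0],[0,0,0,0.02,0],[0,0,0,0.008,0],[0,0,0,0.003,0],[0,0,0,0,0],[0,0,0,0,0]]]}}

```text
t: 16.45
ee_pos: [0.4711, -0.2621, 0.0886]
ee_rot: [0.689, 0.725, 0.0, 0.001]
wrist_force: [0.5, -0.1, -0.7]
width: 0.197
finger_force: 79.2
```

```bash
python3 -c "
from station import telemetry as t
s=t.state();print(s['ee_pos'],s['ee_rot'],s['wrist_force'],s['ft_torque'])"
```

```text
[ 0.47108861 -0.26209839  0.08862658] [6.88772764e-01 7.24977037e-01 1.21704385e-04 6.00032368e-04] [ 0.50874123 -0.13252458 -0.66978685] [-0.06199879 -0.06419274  0.01781428]
```

Emit:
{"api": "send_rows", "payload": {"steps": [[[0,0,0,0.0015,0],[0,0,0,0.001,0],[0,0,0,0.0005,0],[0,0,0,0,0],[0,0,0,0,0]]]}}

```text
t: 16.95
ee_pos: [0.4709, -0.2622, 0.0855]
ee_rot: [0.689, 0.725, 0.0, 0.0]
wrist_force: [-0.7, 0.8, 4.9]
width: 0.2
finger_force: 80.3
```

Emit:
{"api": "send_rows", "payload": {"steps": [[[30,0,0,0,0],[45,0,0,0,0],[60,0,0,0,0],[80,0,0,0,0],[100,0,0,0,0],[100,0,0,0,0],[100,0,0,0,0],[100,0,0,-0.015,0],[100,0,0,-0.035,0],[100,0,0,-0.04,0],[100,0,0,-0.04,0],[100,0,0,-0.03,0],[100,0,0,0,0]]]}}

```text
t: 18.25
ee_pos: [0.4716, -0.2626, 0.2508]
ee_rot: [0.689, 0.725, 0.001, 0.004]
wrist_force: [1.3, 0.6, 0.2]
width: 1.003
finger_force: 0.0
```

Run:
```python
from station import optics
from h import *
b=optics.capture("scene")
crop(b,265,130,400,320,3.1,"pics/f.png")
```

```text
(no output)
```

View pics/f.png

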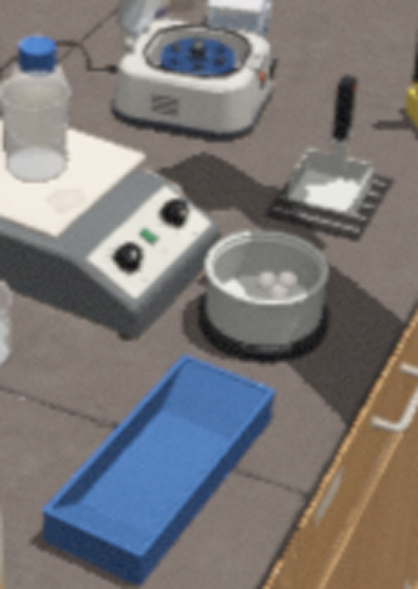

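The scoop stands upright on its mat. The tray is empty, the balls lie in the jar around (275,285), and the bench is clear.

```bash
python3 -c "
from station import ticket
print(ticket.hand_in())"
```

```text
the job is handed in; nothing more can be done
None
```

I handed the job in at about 18 s: I scooped up all five balls and emptied them into the jar (four are clearly visible there; the tray and the bench in view are clear), and the scoop stands upright, pan down, on its mat, released.

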